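Load the sample shaker, clamp its lid down and switch it on

TASK

Load the bench shaker: see whether its hold-down clamp is shut and swing it open if need be, take the blue lid off the sample box, stand every small white sample tin that is on the bench upright on the floor of the box, then set the lid back flush on the box and swing the clamp fully down onto it. Only then switch the shaker on by pushing the orange-knobbed lever on its front all the way over to the right. The black mat on the right is free for parking the lid; leave the other things on the bench where they are.

Things in the scene. Friction and masses are not known exactly. Their poses are not given: they have to be found in the camera images.
- box_floor (a point): centre of the inner floor of the shaker's fixed aluminium sample box, 30 mm above the bench; z up, x across the box (away from the robot at yaw 0), y along it to the left. Inside 120 (x) by 222 (y) mm, 42 mm deep to the rim; walls 5 mm. Its white plinth (25 mm high) is 150 mm in x, y -120 to +130 mm, with a 60 mm wide tongue to y -195 mm under the clamp
- clamp (a joint): hinge of the hold-down clamp (rad), one rigid bent lever: steel arm and, square to it, red handle. 0: closed, arm level over the lid to +y, handle straight up. Grows as the arm rises and the handle swings down to -y; 1.57: arm upright, handle level; stop at 1.75. Starts anywhere in 0 to 1.75. The lid lifts off from 1.4 up. Stiff: stays where left, moves at about 3 N 80 mm from the pivot
- clamp_pivot (a point): pivot of the clamp, at x 0, y -150, z +70 mm from box_floor, with its axes; does not turn with the lever, which turns about x. Two bracket cheeks beside it, 36 mm over all in x, rise 12 mm above it
- clamp_arm (a point): point on the centre line of the clamp's steel arm, 80 mm from the pivot; turns with it: y along the arm, z to its upper side. The arm is 18 mm wide (x), 12 mm thick, 100 mm long from the pivot. Its rubber foot, 20 mm across, 86 mm from the pivot, reaches 21.5 mm below the centre line and stands 0.5 mm above the seated lid at joint 0
- clamp_handle (a point): point on the centre line of the clamp's red handle, 80 mm from the pivot; turns with it: z along the handle away from the pivot, y to the side where the arm is. The grip is 20 mm wide (x), 16 mm thick (y) and runs from 25 to 105 mm from the pivot
- run_lever (a joint): run lever on the shaker's front (rad), turning about x of box_floor: 0 off, leaning 0.45 rad to +y (left); 0.45 upright; 0.9 on, leaning 0.45 rad to -y (right), a stop at each end. Starts within 0.08 of off. Stays where left; about 1.5 N at the knob moves it
- run_pivot (a point): pivot of the run lever, fixed, at x -95, y +50, z +3 mm from box_floor and with its axes, just above a black housing 40 (x) by 66 (y) mm whose top is 1 mm above box_floor
- run_knob (a point): centre of the run lever's orange ball knob, 22 mm across, 55 mm from its pivot, on a rod 8 mm thick
- lid: loose blue lid, 136 (x) by 238 (y) by 6 mm, 0.3 kg; origin at the centre of the plate's underside, z up. A lip 110 by 212 mm, 5 mm deep below it goes into the box (5 mm play each side). Black grip bar along y, 84 mm long, 14 mm wide, from 27 to 41 mm above the origin, on two posts. Starts on the box; seated with its origin 42 mm above box_floor
- mat: black rubber mat, 170 mm (x) by 260 mm (y), 2 mm thick, fixed flat on the bench at the right, where the lid can be parked; origin at the centre of its underside
- tin_a: white round sample tin with a fixed lid, one of up to three alike, 56 mm across, 33 mm high, 0.06 to 0.13 kg; origin at the centre of its underside, z up through the lid. Absent in some starts
- tin_b: white round sample tin with a fixed lid, one of up to three alike, 56 mm across, 33 mm high, 0.06 to 0.13 kg; origin at the centre of its underside, z up through the lid. Absent in some starts
- tin_c: white round sample tin with a fixed lid, one of up to three alike, 56 mm across, 33 mm high, 0.06 to 0.13 kg; origin at the centre of its underside, z up through the lid. Absent in some starts
- spanner: open-ended spanner, 27x144x6 mm, lying flat near the front edge; origin at its middle; bystander
- scoop: small steel scoop with black handle, 46x155x22 mm, lying near the front edge at the left; origin near its middle; bystander
- brush_small: red-handled paint brush, 32x160x11 mm, lying at the right; origin near its middle; bystander
There are look-alikes about, which are no part of the job. What is shaped like the tin_b but pink or purple is not meant.

How it is judged:
On the way, in this order (a step that is already met when the one before it is completed fails the run):
1. every tin that is there stands upright on the floor of the open box (x of tin_a in the frame of box_floor between -0.045 and 0.045 m and y of tin_a in the frame of box_floor between -0.098 and 0.098 m and z of tin_a in the frame of box_floor between -0.006 and 0.006 m and angle between each of tin_a, tin_b, tin_c's own z axis and vertical below 0.15 rad and x of tin_b in the frame of box_floor between -0.045 and 0.045 m and y of tin_b in the frame of box_floor between -0.098 and 0.098 m and z of tin_b in the frame of box_floor between -0.006 and 0.006 m and x of tin_c in the frame of box_floor between -0.045 and 0.045 m and y of tin_c in the frame of box_floor between -0.098 and 0.098 m and z of tin_c in the frame of box_floor between -0.006 and 0.006 m), for 0.2 s.
2. the lid sits flush on the loaded box (all of step 1 and x of lid in the frame of box_floor between -0.012 and 0.012 m and y of lid in the frame of box_floor between -0.012 and 0.012 m and z of lid in the frame of box_floor between 0.038 and 0.046 m and angle between lid's own z axis and vertical below 0.05 rad), for 0.2 s.
3. the clamp is down on the lid, with the shaker still off (all of step 2 and value of joint clamp below 0.06 rad and value of joint run_lever below 0.4 rad), for 0.2 s.
At the end, for the whole second after the job is handed in: every tin that is there stands upright (within 0.15 rad) on the floor of the box, the lid is seated on the rim (within 4 mm in height, 12 mm sideways, 0.05 rad), all at rest, and the clamp is down (joint under 0.06 rad) and the run lever over to the right (joint above 0.75 rad) (all of step 2 and value of joint clamp below 0.06 rad and value of joint run_lever above 0.75 rad and linear speed of each of lid, tin_a, tin_b, tin_c below 0.02 m/s); the robot touches nothing.
It fails at once if the shaker is switched on while the clamp is not down (value of joint run_lever above 0.5 rad and value of joint clamp above 0.15 rad).
It fails at once if the spanner is shoved more than 60 mm (distance of spanner from where it was at the start of the episode above 0.06 m).
It fails at once if the scoop is shoved more than 60 mm (distance of scoop from where it was at the start of the episode above 0.06 m).
It fails at once if the brush is shoved more than 60 mm (distance of brush_small from where it was at the start of the episode above 0.06 m).
Of tin_a, tin_b, tin_c only 2 to 3 are there at a start; the rules pass over those that are not, and their reading is None.
At some moment in a run one of tin_a, tin_b, tin_c may be knocked a few centimetres aside while the robot is not near it.
It also fails if it takes over 210 s, if anything falls off the work surface, if the arm or the gripper's body presses on something with over 40 N, if the wrist force passes 120 N, or if a joint passes its speed limit or range.

ROBOT

A 6-joint arm with a two-finger parallel gripper is mounted at the origin on a cart in front of the work surface, level with it; the furniture and walls round the work are solid. World frame = base frame: x ahead of the robot, y to its left, z up, the work surface at z = 0. Lengths are in m, angles in rad, forces in N, time in s.
With the tool pointing down it reaches from about 0.35 to 0.875 m from the base axis. Payload 4.2 kg.
Tool frame: the origin (TCP) lies on the centre line of the jaws, within the pads' length; the fingertips stand 11 mm ahead of it and the grasp point (between the pads) lies 8 mm behind it; z points along the fingers, y is the line along which they close (so a half turn about z gives the same grasp; the last joint's range is limited). The gripper opens to 85 mm and grips with 20 to 120 N. Pads are 22 mm wide; open, the fingers measure 114 mm over their backs; the gripper's body (76 mm by 85 mm) begins 54 mm behind the grasp point. The pads swing forward as they close: fully open they stand 13 mm farther back than shut.
Start: joints at [0.259, 0.385, 0.008, 0, -1.194, -0.259], TCP at [0.625, 0, 0.242] pointing down, gripper open.
Joint ranges: [-3.14, 3.14], [-1.21, 2.06], [-1.07, 1.41], [-3.16, 2.05], [-2.99, -0.16], [-3.1, 3.1]. Speed limits (rad/s): [2.79, 2.79, 3.14, 3.14, 3.14, 3.14].

INTERFACE

Orientations are given as a 3x3 rotation matrix whose columns are the frame's x, y, z axes.
In Python, from bench import status, vision, workorder, models gives the robot as it stands.
- The arm moves only by the tool carry_out, never from a script. Its argument "motion" is a list of rows, each a list of 4 numbers: the shift along the tool's x, y, z in mm, then the turn about the tool's z in degrees. In form: [[dx, dy, dz, spin], ...]. A call has 1 to 20 rows; each row shifts and turns the commanded pose from where the row before left it, along the tool's axes as they then stand; what a row does not reach is not made up. A row lasts 1/8 s, in which the tool goes at most 62.5 mm and 10.7 degrees, less where a joint would pass 70% of its speed; a pose out of reach is approached as far as the arm can. A call is refused whole if a number of a shift passes 62.5 or a number of a turn 10.7, either way. A call with a gripper value outside its range is refused whole. "jaw" is the opening, from 0 (shut) to 1 (fully open), set as the call begins (left out, the last holds). The fingers move at their own pace and stop on an object; "squeeze" is the grip in N (left out, the last holds). Time passes only in rows, so rows that do not move let the fingers close. It gives the time, the measured TCP pose, the force, the opening and the grip force at its end, in the units of the state.
- status.get_obs(): the state, without advancing time (a new reading comes with each control period).
- vision.camera(name): name is "scene" or "side" or "wrist"; returns the picture (480x640x3 uint8, red, green, blue); there is no depth.
- vision.camera_model(name): a dict with "vfov" (degrees; the focal length in pixels is half the picture's height over the tangent of half this angle, whatever the lens; pixels are square), "cx", "cy" (the principal point, pixels), "xyz" and "orientation" of the camera in the world; the wrist camera has in their place "tool_from_camera" (4x4, takes a point from camera to tool coordinates, whose origin is the TCP and whose axes are the flange's). Camera axes: x right, y up, looking along -z (the intrinsics and any distortion apply to the point x, -y, -z); pixel columns grow to the right and rows downward; lengths in m; the calibration is good to about 2 mm. A picture is of the moment at which its call begins: read the wrist's pose just before it. camera_model takes no time and is no camera call.
- workorder.finish_job(): hands the job in; it is judged then, once.
Trained networks look in the newest picture that a camera, given by its name, has taken for a name from the list of things; names that differ only in an ending like _2 or _b are one class to them, and where a whole thing is asked for, a point or a joint stands for the part that bears it (a point fixed in the world has none). Each returns a list of dicts, best first, with "confidence" (0 to 1); they miss things now and then, are a little off and sometimes report something else, mostly with a low value. They report only what shows in the picture. A call takes as long as a camera call. They do not tell look-alikes from the thing itself.
- models.silhouettes(camera, label): "region" (480x640 bool, what is visible of it) and "box" ([left, top, right, bottom] in pixels, round what is visible of it).
The state is a dict: "clock": time; "joint_positions": joint angles; "dq": joint speeds; "tau": joint torques, N m; "eef_pos": TCP position; "eef_rot": TCP orientation; "ft_force": force on the tool from outside, world axes, zero at the start; "ft_torque": the same for the moment, N m; "gripper_width": finger opening in m; "grip_force": force on a finger pad.
Only numpy, scipy, OpenCV 4.12 (cv2) and the standard library are available. Lean on these libraries where they do the work, as an engineer would, in place of code of your own. Each camera call takes 0.05 s, during which the arm holds its last target. There are 200 camera calls.

## Working session

There is one attempt and no reset: what is moved stays moved. The work goes in short steps, Python scripts to look and compute and a tool call to move; the robot and the scene stay as the last step left them, time stands still between calls to the robot, and variables do not carry over. Pictures are saved under pics/ and viewed, at most 14 in all, crops included, and the job is handed in when it is done.

Besides the shell and the picture viewer there is one more tool, called after "Call:" as name([rows], argument=value, ...), one row to a line, values as JSON. carry_out: Moves the arm, as the interface text tells. Its arguments: {"type":"object","properties":{"motion":{"type":"array"},"jaw":{"type":"number"},"squeeze":{"type":"number"}},"required":["motion"]}

```bash
mkdir -p pics
cat > h.py <<'E'
import numpy as np, cv2
from bench import status, vision, workorder, models
def cam(name):
    m=vision.camera_model(name); 
    if 'xyz' in m: return m,np.array(m['xyz']),np.array(m['orientation'])
    o=status.get_obs(); T=np.array(m['tool_from_camera']); R=np.array(o['eef_rot'])
    return m,np.array(o['eef_pos'])+R@T[:3,3],R@T[:3,:3]
def shot(name,fn=None):
    c=cam(name); im=vision.camera(name)
    if fn: cv2.imwrite('pics/'+fn,im[:,:,::-1])
    return c,im
def f(m): return 240/np.tan(np.radians(m['vfov'])/2)
def und(m,uv):
    return np.array(uv,float)
def ray(c,uv):
    m,p,R=c; d=np.array([(uv[0]-m['cx'])/f(m),-(uv[1]-m['cy'])/f(m),-1.]); return p,R@d
def onz(c,uv,z):
    p,d=ray(c,uv); return p+d*(z-p[2])/d[2]
def onx(c,uv,x):
    p,d=ray(c,uv); return p+d*(x-p[0])/d[0]
def proj(c,X):
    m,p,R=c; q=R.T@(np.array(X)-p); return np.array([m['cx']+f(m)*q[0]/-q[2], m['cy']-f(m)*q[1]/-q[2]])
E
python3 - <<'E'
from h import *
for n in ['scene','side','wrist']:
    c,im=shot(n,n+'0.png'); print(n,c)
    if n=='wrist':continue
    for l in ['tin_a','lid','clamp_arm','clamp_handle','run_knob','mat']:
        for d in models.silhouettes(n,l): 
            ys,xs=np.where(d['region']); print(l,round(d['confidence'],2),d['box'],xs.mean().round(1),ys.mean().round(1))
print(status.get_obs())
E
```

```text
scene ({'vfov': 48.37379860893775, 'cx': 318.8447154937122, 'cy': 241.60928860850638, 'xyz': array([ 0.04727132, -0.6607981 ,  1.0931332 ]), 'orientation': array([[ 0.79219659,  0.4827188 , -0.37337264],
       [-0.61021886,  0.61897411, -0.49447345],
       [-0.00758363,  0.61955921,  0.78491329]])}, array([ 0.04727132, -0.6607981 ,  1.0931332 ]), array([[ 0.79219659,  0.4827188 , -0.37337264],
       [-0.61021886,  0.61897411, -0.49447345],
       [-0.00758363,  0.61955921,  0.78491329]]))
tin_a 0.93 [290.0, 342.1, 314.6, 368.4] 302.4 354.2
tin_a 0.92 [303.6, 299.2, 326.2, 321.8] 313.4 308.9
tin_a 0.88 [341.4, 277.7, 365.5, 304.7] 353.1 290.3
tin_a 0.85 [379.0, 253.6, 400.1, 279.4] 387.6 267.3
tin_a 0.68 [337.8, 237.2, 365.2, 258.8] 349.4 246.7
tin_a 0.57 [307.0, 256.1, 326.1, 281.7] 314.5 267.3
lid 0.93 [222.2, 149.3, 314.9, 221.9] 265.6 184.8
lid 0.33 [237.5, 266.5, 286.6, 297.5] 264.5 284.2
clamp_arm 0.92 [277.9, 174.2, 322.3, 215.4] 297.5 197.8
clamp_handle 0.77 [278.3, 175.0, 319.0, 217.3] 296.8 197.1
run_knob 0.42 [219.5, 180.1, 231.4, 202.6] 224.9 188.4
mat 0.88 [338.2, 296.
[... 1926 characters left out ...]
 'dq': array([-3.68945897e-04, -2.20046928e-03, -2.79039473e-05, -5.31537387e-04,
       -1.69874208e-03,  2.33235114e-04]), 'tau': array([ 2.57470647e-04, -3.91992760e+01,  1.88597596e+01,  4.19016033e+00,
       -3.75160889e-04,  3.63478762e-06]), 'eef_pos': array([6.24984830e-01, 1.54491420e-05, 2.42344729e-01]), 'eef_rot': array([[-5.36093611e-05, -9.99999997e-01,  5.48769231e-05],
       [-9.99999998e-01,  5.36105569e-05,  2.17887908e-05],
       [-2.17917327e-05, -5.48757549e-05, -9.99999998e-01]]), 'ft_force': array([ 0.60851963, -0.73281251, -0.31954621]), 'ft_torque': array([ 2.36566412e-02, -8.16486028e-05, -4.86354255e-02]), 'grip_force': 0.0, 'gripper_width': 0.08507008568627696}
```

View pics/scene0.png

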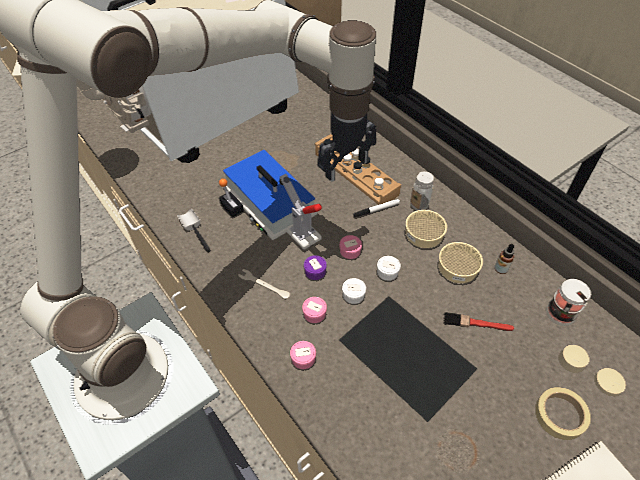

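View pics/side0.png

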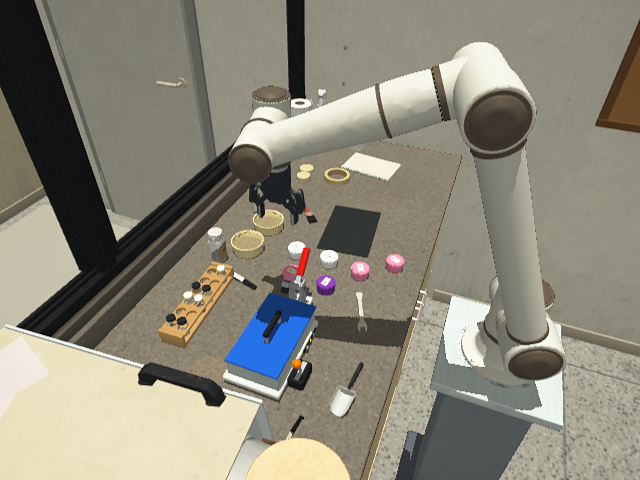

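Run:
```python
from h import *
def hull(c,reg,z):
    cs,_=cv2.findContours(reg.astype(np.uint8),cv2.RETR_EXTERNAL,cv2.CHAIN_APPROX_NONE)
    k=max(cs,key=cv2.contourArea)[:,0,:]
    return np.array([onz(c,p,z)[:2] for p in k],np.float32)
for n in ['scene','side']:
    c,im=shot(n)
    d=models.silhouettes(n,'lid')[0]
    P=hull(c,d['region'],.078)
    r=cv2.minAreaRect(P*1000); print(n,'lid',d['confidence'],r, (cv2.boxPoints(r)).round().tolist())
    d=models.silhouettes(n,'mat')[0]; r=cv2.minAreaRect(hull(c,d['region'],.002)*1000); print('mat',r)
    for d in models.silhouettes(n,'tin_a'):
        ys,xs=np.where(d['region']); p=onz(c,(xs.mean(),ys.mean()),.02); col=im[d['region']]
        print('tin',d['confidence'].__round__(2),(p[:2]*1000).round(), np.median(col,0))
    for l in ['clamp_arm','clamp_handle','run_knob','spanner','scoop','brush_small']:
        for d in models.silhouettes(n,l)[:1]:
            ys,xs=np.where(d['region']);print(l,round(d['confidence'],2),d['box'],(onz(c,(xs.mean(),ys.mean()),.01)*1000).round())
    red=(im[:,:,0]>150)&(im[:,:,1]<60)&(im[:,:,2]<70); 
    for i in [0]:
        k,lab,st,ce=cv2.connectedComponentsWithStats(red.astype(np.uint8))
        print('red',[(st[j].tolist(),ce[j].round(1).tolist()) for j in range(1,k) if st[j,4]>25])
```

```text
scene lid 0.71 ((541.0291748046875, 218.8162841796875), (244.8973388671875, 139.1147003173828), 88.80452728271484) [[469.0, 98.0], [608.0, 95.0], [613.0, 340.0], [474.0, 343.0]]
mat ((537.9708251953125, 208.1033477783203), (209.952880859375, 354.0777893066406), 1.388725996017456)
tin 0.86 [ 532. -152.] [253. 251. 247.]
tin 0.71 [501. -41.] [142.  68. 178.]
tin 0.64 [ 337. -212.] [253. 171. 205.]
tin 0.59 [ 642. -153.] [252. 247. 238.]
tin 0.57 [609. -45.] [137.  78.  93.]
clamp_arm 0.7 [277.5, 175.8, 321.4, 217.7] [609. 183.  10.]
clamp_handle 0.71 [280.1, 175.0, 318.8, 215.4] [609. 184.  10.]
run_knob 0.56 [220.5, 180.2, 228.9, 200.1] [473. 340.  10.]
spanner 0.59 [238.3, 267.2, 287.1, 296.9] [379.  -6.  10.]
scoop 0.58 [181.5, 208.8, 211.1, 250.2] [332. 273.  10.]
brush_small 0.92 [443.6, 314.9, 512.5, 332.6] [ 698. -381.   10.]
red [([303, 204, 18, 6, 63], [313.3, 206.8])]
side lid 0.73 ((540.3317260742188, 222.78707885742188), (241.12823486328125, 141.27574157714844), 89.88875579833984) [[469.0, 102.0], [611.0, 102.0], [611.0, 343.0], [470.0, 343.0]]
mat ((524.1360473632812, -341.4659423828125), (168.30963134765625, 270.1331787109375), 5.721554279327393)
tin 0.74 [ 336. -203.] [237. 138. 166.]
tin 0.65 [331. 291.] [211. 209. 196.]
tin 0.64 [ 425. -130.] [246.  151.  179.5]
tin 0.61 [ 530. -145.] [247. 246. 238.]
tin 0.61 [500. -34.] [140.5  64.  178. ]
tin 0.56 [621. -46.] [144.  84. 101.]
tin 0.49 [ 646. -148.] [244.5 241.  232.5]
clamp_arm 0.73 [283.1, 249.8, 306.2, 294.1] [600. -57.  10.]
clamp_handle 0.97 [280.4, 247.2, 311.8, 291.0] [601. -60.  10.]
spanner 0.64 [319.5, 250.2, 335.9, 271.5] [ 535. -154.   10.]
scoop 0.98 [330.7, 363.1, 360.6, 417.0] [333. 286.  10.]
brush_small 0.53 [305.0, 211.2, 314.4, 223.2] [ 677. -346.   10.]
red [([296, 248, 14, 28, 186], [302.7, 261.4])]
```

Run:
```python
from h import *
s,d=cam('scene'),cam('side')
for n,c,uv in (('scene',s,(313.3,206.8)),('side',d,(302.7,261.4))):
    p=onx(c,uv,.541); v=p-[.541,.07,.1]; print(n,p.round(3),'r',np.hypot(*v[1:]).round(3),'q',np.arctan2(-v[1],v[2]).round(3))
im=cv2.imread('pics/scene0.png')[165:265,215:335]; a=cv2.resize(im,(480,400),interpolation=cv2.INTER_CUBIC)
im=cv2.imread('pics/side0.png')[235:395,215:335]; b=cv2.resize(im,(300,400),interpolation=cv2.INTER_CUBIC)
cv2.imwrite('pics/crop.png',np.hstack([a,b]))
```

```text
scene [0.541 0.013 0.166] r 0.088 q 0.711
side [0.541 0.033 0.154] r 0.065 q 0.603
```

View pics/crop.png

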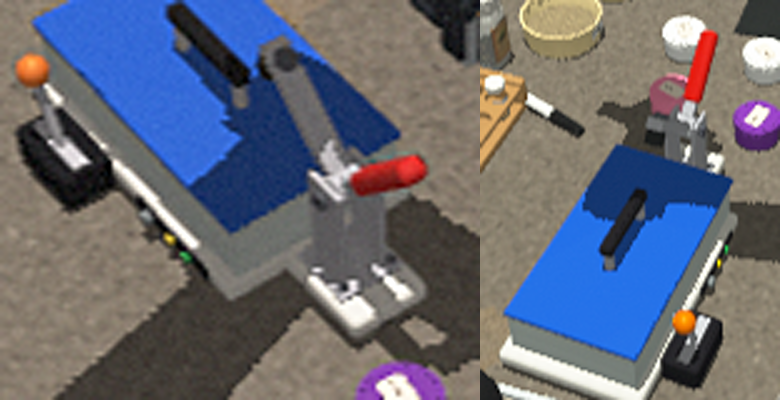

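Call:
carry_out([
  [-11,21,10,0],
  [-11,21,10,0],
  [-11,21,10,0],
  [-12,21,12,0],
  [0,0,0,0],
  [0,0,0,0],
  [0,0,0,0],
  [0,0,0,0],
], jaw=0)

```text
clock: 2.75
eef_pos: [0.5416, 0.0448, 0.2005]
eef_rot: [[-0.001, -1.0, 0.001], [-1.0, 0.001, 0.0], [-0.0, -0.001, -1.0]]
ft_force: [0.4, 0.0, 0.5]
gripper_width: -0.0
grip_force: 0.0
```

Run:
```python
from h import *
print(status.get_obs()['gripper_width'])
c,im=shot('wrist','w1.png')
for l in ['clamp_handle']:
  for d in models.silhouettes('wrist',l): print(l,d['confidence'],d['box'])
q=.65
for q in (.55,.65,.75): print(q,proj(c,[.541,.07-.1*np.sin(q),.1+.1*np.cos(q)]).round(),proj(c,[.541,.07-.03*np.sin(q),.1+.03*np.cos(q)]).round())
s,im2=shot('side'); cv2.imwrite('pics/w1.png',np.hstack([cv2.resize(im,(400,300)),cv2.resize(im2[200:400,180:447],(400,300))])[:,:,::-1])
```

```text
-1.2014298707050569e-05
clamp_handle 0.78 [284.8, 176.6, 337.8, 434.7]
0.55 [316. 243.] [316. 275.]
0.65 [316. 219.] [316. 270.]
0.75 [316. 196.] [316. 265.]
```

View pics/w1.png

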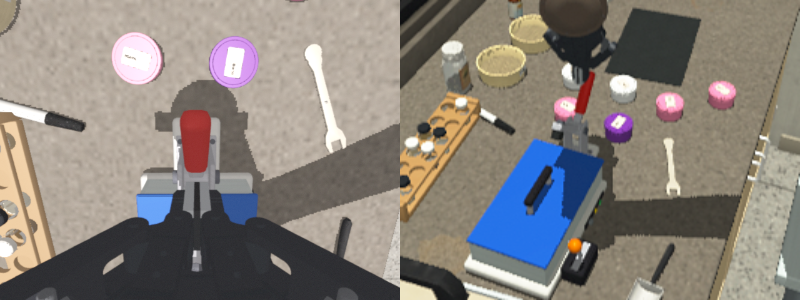

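Call:
carry_out([
  [2.5,0,8.5,0],
  [2.5,0,8.5,0],
  [6.5,0,5,0],
  [6.5,0,5,0],
  [6.5,0,5,0],
  [6.5,0,5,0],
  [3.4,0,5.3,0],
  [3.4,0,5.3,0],
  [3.4,0,5.3,0],
  [3.4,0,5.3,0],
  [1.5,0,5.7,0],
  [1.5,0,5.7,0],
  [1.5,0,5.7,0],
  [0.7,0,4.5,0],
  [0.7,0,4.5,0],
  [0.7,0,4.5,0],
  [0,0,0,0],
])

```text
clock: 5.03
eef_pos: [0.5402, -0.0063, 0.1108]
eef_rot: [[-0.0, -1.0, -0.002], [-1.0, 0.0, -0.0], [0.0, 0.002, -1.0]]
ft_force: [0.6, 0.7, 0.6]
gripper_width: -0.0001
grip_force: 0.4
```

Call:
carry_out([
  [0,0,-25,0],
  [0,0,-40,0],
  [0,0,-40,0],
  [0,0,-35,0],
  [-35,0,0,0],
  [-40,0,0,0],
  [-40,0,0,0],
  [-40,0,0,0],
  [-40,0,0,0],
  [-31,0,0,0],
  [0,0,20,0],
  [0,0,0,0],
], jaw=1)

```text
clock: 6.52
eef_pos: [0.539, 0.219, 0.2288]
eef_rot: [[0.0, -1.0, -0.006], [-1.0, -0.0, -0.004], [0.004, 0.006, -1.0]]
ft_force: [-0.0, -1.5, 0.2]
gripper_width: 0.0856
grip_force: 0.0
```

Run:
```python
from h import *
c,im=shot('wrist')
d=models.silhouettes('wrist','lid')[0]; print(d['confidence'],d['box'])
cs,_=cv2.findContours(d['region'].astype(np.uint8),0,1); k=max(cs,key=cv2.contourArea)[:,0]
P=np.array([onz(c,p,.078)[:2] for p in k],np.float32)*1000; print(cv2.minAreaRect(P),P.min(0),P.max(0))
s,im2=shot('side'); cv2.imwrite('pics/w2.png',np.hstack([cv2.resize(im,(400,300)),cv2.resize(im2[200:400,180:447],(400,300))])[:,:,::-1])
# bar proj
for y in (.178,.262): print(proj(c,[.541,y,.113]))
```

```text
0.85 [201.7, 43.0, 413.6, 365.3]
((541.3489379882812, 218.57455444335938), (136.7072296142578, 237.52919006347656), 0.0626760795712471) [472.88617  99.83332] [609.71625 337.27814]
[310.00942038 174.25069134]
[310.49569409 300.57010971]
```

View pics/w2.png

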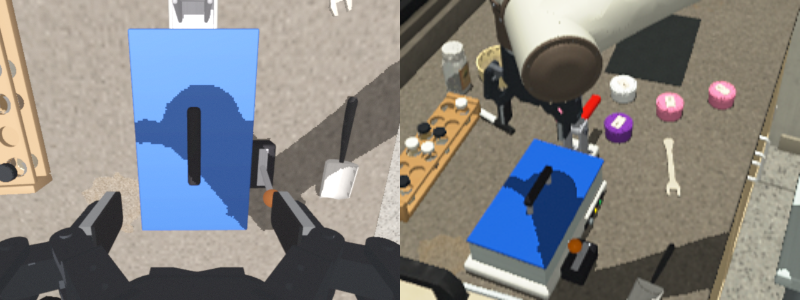

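```bash
cat >> h.py <<'E'
def clampq(n,im=None):
    c=cam(n); im=vision.camera(n) if im is None else im
    red=((im[:,:,0]>140)&(im[:,:,1]<70)&(im[:,:,2]<80)).astype(np.uint8)
    best=None
    for q in np.arange(0,1.8,.02):
        m=np.zeros((480,640),np.uint8); pts=[]
        for r in (.025,.105):
            for t in (-.008,.008):
                for x in (.5313,.5513):
                    pts.append(proj(c,[x,.0686-r*np.sin(q)+t*np.cos(q),.1+r*np.cos(q)+t*np.sin(q)]))
        cv2.fillConvexPoly(m,cv2.convexHull(np.array(pts).round().astype(np.int32)),1)
        x0,y0=np.min(pts,0).astype(int)-40; 
        w=np.zeros_like(m); w[max(y0,0):y0+150,max(x0,0):x0+150]=1
        i=(m&red).sum()/max(1,((m|(red&w))>0).sum())
        if best is None or i>best[0]: best=(round(float(i),2),round(float(q),2))
    return best
E
python3 - <<'E'
from h import *
print(clampq('scene'),clampq('side'),'before',clampq('scene',cv2.imread('pics/scene0.png')[:,:,::-1]),clampq('side',cv2.imread('pics/side0.png')[:,:,::-1]))
E
```

```text
(0.41, 1.56) (0.49, 1.76) before (0.37, 0.74) (0.64, 0.78)
```

Call:
carry_out([
  [0,-2,25,0],
  [0,0,25,0],
  [0,0,25,0],
  [0,0,20,0],
  [0,0,20,0],
  [0,0,15,0],
  [0,0,0,0],
  [0,0,0,0],
])

```text
clock: 7.78
eef_pos: [0.5436, 0.2201, 0.1024]
eef_rot: [[0.0, -1.0, 0.001], [-1.0, -0.0, 0.001], [-0.001, -0.001, -1.0]]
ft_force: [0.1, 0.4, 0.1]
gripper_width: 0.0853
grip_force: 0.0
```

Call:
carry_out([
  [0,0,0,0],
  [0,0,0,0],
  [0,0,0,0],
  [0,0,0,0],
  [0,0,0,0],
  [0,0,0,0],
], jaw=0, squeeze=80)

```text
clock: 8.52
eef_pos: [0.5428, 0.2198, 0.1018]
eef_rot: [[0.0, -1.0, -0.0], [-1.0, -0.0, -0.0], [0.0, 0.0, -1.0]]
ft_force: [-1.7, -0.2, 4.2]
gripper_width: 0.0121
grip_force: 80.0
```

Call:
carry_out([
  [0,0,-6,0],
  [0,0,-14,0],
  [0,0,-20,0],
  [0,0,-25,0],
  [0,0,-25,0],
  [0,0,-25,0],
  [0,0,-25,0],
  [0,0,-20,0],
  [0,0,-10,0],
  [0,0,0,0],
])

```text
clock: 9.78
eef_pos: [0.5431, 0.2199, 0.272]
eef_rot: [[-0.0, -1.0, 0.001], [-1.0, 0.0, 0.001], [-0.001, -0.001, -1.0]]
ft_force: [0.6, -0.8, -3.5]
gripper_width: 0.0122
grip_force: 79.2
```

Run:
```python
from h import *
for n in ['scene','side']:
    c,im=shot(n)
    for l,z in (('mat',.002),('brush_small',.005)):
      for d in models.silhouettes(n,l)[:1]:
        cs,_=cv2.findContours(d['region'].astype(np.uint8),0,1); k=max(cs,key=cv2.contourArea)[:,0]
        P=np.array([onz(c,p,z)[:2] for p in k],np.float32)*1000; print(n,l,round(d['confidence'],2),cv2.minAreaRect(P),P.min(0),P.max(0))
    for d in models.silhouettes(n,'tin_a'):
        ys,xs=np.where(d['region']); p=onz(c,(xs.mean(),ys.mean()),.02)
        print('tin',d['confidence'].__round__(2),(p[:2]*1000).round(), np.median(im[d['region']],0))
```

```text
scene mat 0.73 ((526.0746459960938, -345.46234130859375), (171.6146240234375, 261.4088134765625), 6.059943199157715) [ 428.91418 -481.5477 ] [ 622.5889  -208.79807]
scene brush_small 0.79 ((711.2877197265625, -387.8411865234375), (33.17412185668945, 158.9695587158203), 44.810699462890625) [ 646.6639 -449.7462] [ 764.5294 -322.4295]
tin 0.81 [500. -41.] [145.  71. 181.]
tin 0.73 [ 642. -153.] [253. 251. 243.]
tin 0.67 [ 337. -212.] [254. 176. 210.]
tin 0.66 [ 532. -152.] [254. 252. 247.]
tin 0.58 [ 426. -137.] [253. 171. 205.]
tin 0.57 [610. -45.] [253. 165. 200.]
side mat 0.7 ((524.655029296875, -341.7208251953125), (170.79991149902344, 267.7705383300781), 5.700815677642822) [ 427.99594 -477.45795] [ 619.4792  -201.19534]
tin 0.81 [498. -33.] [137.5  61.  177. ]
tin 0.71 [ 425. -128.] [244. 147. 176.]
tin 0.64 [ 338. -205.] [238. 144. 172.]
tin 0.56 [ 532. -144.] [236.  237.  222.5]
```

Call:
carry_out([
  [12,1,0,0],
  [28,1,0,0],
  [40,1,0,0],
  [40,1,0,0],
  [40,1,0,0],
  [40,1,0,0],
  [40,1,0,0],
  [40,1,0,0],
  [40,1,0,0],
  [40,1,0,0],
  [40,1,0,0],
  [40,1,0,0],
  [40,1,0,0],
  [40,1,0,0],
  [28,2,0,0],
  [16,2,0,0],
  [0,0,0,0],
  [0,0,0,0],
])

```text
clock: 12.42
eef_pos: [0.5249, -0.3435, 0.2715]
eef_rot: [[0.001, -1.0, -0.0], [-1.0, -0.001, 0.0], [-0.0, 0.0, -1.0]]
ft_force: [0.2, 0.2, -3.4]
gripper_width: 0.0122
grip_force: 79.1
```

Call:
carry_out([
  [0,0,15,0],
  [0,0,30,0],
  [0,0,35,0],
  [0,0,35,0],
  [0,0,35,0],
  [0,0,30,0],
  [0,0,20,0],
  [0,0,12,0],
  [0,0,8,0],
  [0,0,6,0],
  [0,0,5,0],
  [0,0,3,0],
  [0,0,0,0],
])

```text
clock: 14.05
eef_pos: [0.5249, -0.3442, 0.0375]
eef_rot: [[-0.0, -1.0, 0.0], [-1.0, 0.0, -0.0], [0.0, -0.0, -1.0]]
ft_force: [-0.3, -0.2, -2.7]
gripper_width: 0.0126
grip_force: 79.0
```

Seated within a millimetre; release and rise, then go above the tins for a close look.

Call:
carry_out([
  [0,0,1,0],
  [0,0,0,0],
  [0,0,0,0],
  [0,0,0,0],
  [0,0,0,0],
], jaw=1)

```text
clock: 14.68
eef_pos: [0.5251, -0.3442, 0.0366]
eef_rot: [[0.0, -1.0, 0.0], [-1.0, -0.0, -0.0], [0.0, -0.0, -1.0]]
ft_force: [0.6, 0.5, -0.1]
gripper_width: 0.0854
grip_force: 0.0
```

Call:
carry_out([
  [0,0,-20,0],
  [0,0,-35,0],
  [0,0,-40,0],
  [0,0,-40,0],
  [0,0,-40,0],
  [-20,-10,-25,0],
  [-40,-15,0,0],
  [-40,-15,0,0],
  [-30,-10,0,0],
  [-15,-10,0,0],
  [0,0,0,0],
  [0,0,0,0],
])

```text
clock: 16.18
eef_pos: [0.5848, -0.1999, 0.2363]
eef_rot: [[-0.001, -1.0, -0.001], [-1.0, 0.001, -0.0], [0.0, 0.001, -1.0]]
ft_force: [0.5, 0.0, -0.4]
gripper_width: 0.0852
grip_force: 0.0
```

```bash
cat >> h.py <<'E'
def tins(n,save=None):
    c,im=shot(n,save); o=status.get_obs(); print(o['eef_pos'].round(4))
    for d in models.silhouettes(n,'tin_a'):
        cs,_=cv2.findContours(d['region'].astype(np.uint8),0,1); k=max(cs,key=cv2.contourArea)[:,0]
        P=np.array([onz(c,p,.033)[:2] for p in k],np.float32)*1000; r=cv2.minEnclosingCircle(P)
        b=np.array(d['box']); print('tin',round(d['confidence'],2),'px',b.round(),'circ',np.round(r[0]),round(r[1],1),'mean',np.mean(P,0).round(),np.median(im[d['region']],0))
E
python3 - <<'E'
from h import *
tins('wrist','w3.png')
E
```

```text
[ 0.5846 -0.2001  0.2364]
tin 0.91 px [218. 225. 285. 293.] circ [ 640. -156.] 31.4 mean [ 640. -156.] [255. 255. 255.]
tin 0.9 px [558. 158. 639. 227.] circ [ 345. -214.] 35.9 mean [ 345. -215.] [255. 192. 214.]
tin 0.62 px [454. 242. 522. 307.] circ [ 431. -141.] 33.9 mean [ 430. -141.] [255. 193. 216.]
tin 0.61 px [374. 331. 433. 396.] circ [503. -50.] 35.3 mean [504. -49.] [ 94.  55. 115.]
tin 0.58 px [341. 228. 407. 290.] circ [ 533. -156.] 30.9 mean [ 533. -156.] [255. 255. 248.]
tin 0.58 px [260. 327. 317. 396.] circ [609. -53.] 34.4 mean [609. -53.] [166. 109. 126.]
tin 0.39 px [354. 414. 378. 425.] circ [534.  19.] 12.6 mean [535.  16.] [133.  43.  41.]
```

View pics/w3.png

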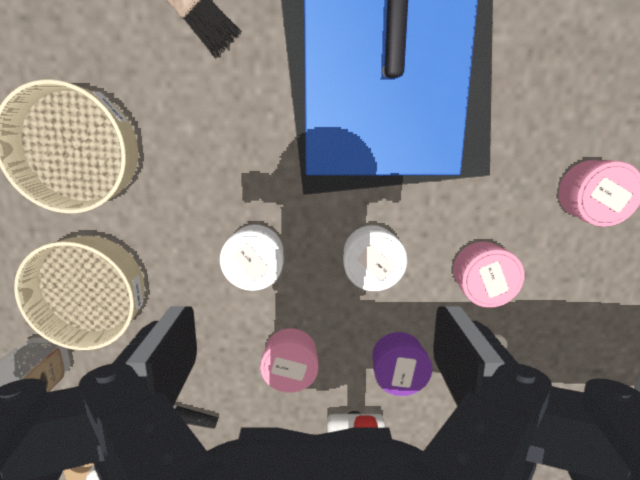

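Call:
carry_out([
  [-15,-19,20,0],
  [-16,-19,30,0],
  [-15.5,-19,35,0],
  [0,0,35,0],
  [0,0,30,0],
  [0,0,25,0],
  [0,0,20,0],
  [0,0,15,0],
  [0,0,10,0],
  [0,0,0,0],
  [0,0,0,0],
])

```text
clock: 17.65
eef_pos: [0.6426, -0.1527, 0.0173]
eef_rot: [[0.0, -1.0, 0.002], [-1.0, -0.0, -0.0], [0.0, -0.002, -1.0]]
ft_force: [1.1, 0.4, 1.0]
gripper_width: 0.0854
grip_force: 0.0
```

Call:
carry_out([
  [0,0,0,0],
  [0,0,0,0],
  [0,0,0,0],
  [0,0,0,0],
  [0,0,0,0],
], jaw=0, squeeze=40)

```text
clock: 18.27
eef_pos: [0.6423, -0.1528, 0.0177]
eef_rot: [[0.0, -1.0, 0.001], [-1.0, -0.0, -0.0], [0.0, -0.001, -1.0]]
ft_force: [-1.7, -0.2, 5.2]
gripper_width: 0.0537
grip_force: 42.4
```

Call:
carry_out([
  [0,0,-10,0],
  [0,0,-30,0],
  [0,0,-40,0],
  [0,0,-45,0],
  [0,0,-45,0],
  [0,0,-40,0],
  [-10,2,-25,0],
  [-30,7,-7,0],
  [-45,11,0,0],
  [-50,12,0,0],
  [-50,12,0,0],
  [-50,12,0,0],
  [-50,12,0,0],
  [-50,12,0,0],
  [-40,10,0,0],
  [-30,7,0,0],
  [-17,4,0,0],
  [0,0,0,0],
  [0,0,0,0],
])

```text
clock: 20.65
eef_pos: [0.5411, 0.2684, 0.2584]
eef_rot: [[-0.001, -1.0, -0.0], [-1.0, 0.001, -0.0], [0.0, 0.0, -1.0]]
ft_force: [0.9, -0.7, -0.7]
gripper_width: 0.0533
grip_force: 42.4
```

Run:
```python
from h import *
tins('side')
c,im=shot('wrist'); s,im2=shot('scene'); cv2.imwrite('pics/w4.png',np.hstack([cv2.resize(im,(400,300)),cv2.resize(im2[120:320,180:447],(400,300))])[:,:,::-1])
```

```text
[0.5412 0.2683 0.2585]
tin 0.96 px [244. 278. 268. 304.] circ [659.  77.] 55.6 mean [662.  82.] [134. 136. 130.]
tin 0.86 px [352. 264. 369. 282.] circ [ 422. -116.] 42.0 mean [ 422. -116.] [239. 143. 173.]
tin 0.7 px [317. 275. 336. 299.] circ [495. -22.] 40.3 mean [495. -22.] [131.  58. 169.]
tin 0.58 px [385. 254. 405. 270.] circ [ 338. -189.] 41.6 mean [ 334. -189.] [238. 137. 167.]
tin 0.55 px [320. 250. 337. 271.] circ [ 527. -131.] 41.4 mean [ 525. -130.] [238. 234. 224.]
tin 0.42 px [284. 270. 295. 284.] circ [608. -15.] 29.3 mean [607. -15.] [206. 129. 151.]
```

View pics/w4.png

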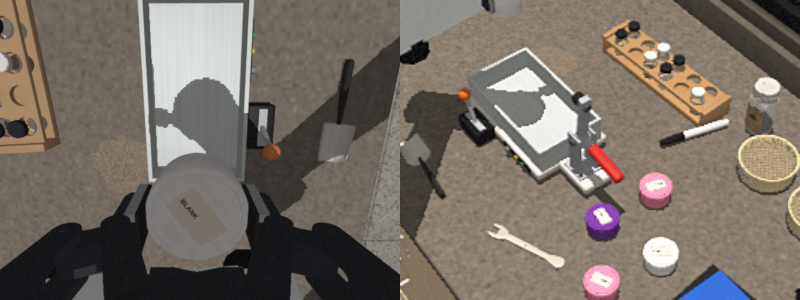

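Call:
carry_out([
  [0,0,15,0],
  [0,0,30,0],
  [0,0,35,0],
  [0,0,35,0],
  [0,0,30,0],
  [0,0,20,0],
  [0,0,15,0],
  [0,0,12,0],
  [0,0,10,0],
  [0,0,8,0],
  [0,0,0,0],
])

```text
clock: 22.22
eef_pos: [0.5411, 0.2694, 0.0484]
eef_rot: [[0.0, -1.0, 0.0], [-1.0, -0.0, 0.0], [-0.0, -0.0, -1.0]]
ft_force: [-0.4, -0.6, 0.0]
gripper_width: 0.0533
grip_force: 42.5
```

Call:
carry_out([
  [0,0,0,0],
  [0,0,0,0],
  [0,0,0,0],
  [0,0,0,0],
], jaw=0.8)

```text
clock: 22.72
eef_pos: [0.541, 0.2694, 0.0487]
eef_rot: [[-0.0, -1.0, 0.0], [-1.0, 0.0, 0.0], [-0.0, -0.0, -1.0]]
ft_force: [-0.3, -0.0, -0.0]
gripper_width: 0.0685
grip_force: 0.0
```

Call:
carry_out([
  [0,0,-10,0],
  [0,0,-20,0],
  [0,0,-40,0],
  [0,0,-45,0],
  [0,0,-45,0],
  [0,0,-45,0],
  [10,0,-10,0],
  [30,0,0,0],
  [45,0,0,0],
  [50,0,0,0],
  [50,0,0,0],
  [50,0,0,0],
  [50,0,0,0],
  [50,0,0,0],
  [40,0,0,0],
  [20,0,0,0],
  [0,0,0,0],
  [0,0,0,0],
], jaw=0.8)

```text
clock: 24.98
eef_pos: [0.5406, -0.1254, 0.2633]
eef_rot: [[-0.0, -1.0, -0.001], [-1.0, 0.0, 0.0], [-0.0, 0.001, -1.0]]
ft_force: [-0.3, -0.1, 0.3]
gripper_width: 0.0685
grip_force: 0.0
```

Run:
```python
from h import *
tins('wrist'); tins('scene')
```

```text
[ 0.5408 -0.1251  0.2633]
tin 0.88 px [326. 256. 388. 315.] circ [501. -46.] 31.8 mean [502. -46.] [ 98.  59. 120.]
tin 0.85 px [294. 143. 356. 205.] circ [ 532. -152.] 27.9 mean [ 532. -153.] [179. 177. 175.]
tin 0.7 px [509.  66. 588. 137.] circ [ 343. -213.] 33.0 mean [ 342. -212.] [255. 200. 222.]
tin 0.69 px [212. 250. 273. 312.] circ [609. -50.] 31.9 mean [608. -50.] [255. 204. 226.]
tin 0.67 px [407. 160. 472. 220.] circ [ 429. -138.] 30.1 mean [ 428. -138.] [255. 208. 229.]
tin 0.62 px [242. 319. 383. 436.] circ [542.  77.] 83.0 mean [542.  75.] [146. 137. 135.]
tin 0.31 px [242.   0. 439. 107.] circ [ 518. -257.] 87.7 mean [ 521. -241.] [73. 75. 74.]
[ 0.541  -0.1249  0.2635]
tin 0.93 px [337. 236. 362. 259.] circ [604. -51.] 36.3 mean [604. -52.] [252. 164. 196.]
tin 0.89 px [304. 256. 326. 282.] circ [495. -50.] 34.9 mean [495. -49.] [69. 37. 87.]
tin 0.76 px [344. 278. 366. 304.] circ [ 527. -159.] 35.7 mean [ 526. -158.] [141. 136. 132.]
tin 0.71 px [305. 297. 325. 322.] circ [ 421. -142.] 34.3 mean [ 422. -143.] [252. 168. 201.]
tin 0.62 px [222. 153. 330. 247.] circ [560. 189.] 191.6 mean [535. 192.] [119. 114. 109.]
tin 0.58 px [290. 343. 314. 368.] circ [ 334. -217.] 33.0 mean [ 334. -218.] [253. 173. 206.]
tin 0.53 px [245. 166. 270. 191.] circ [551. 283.] 42.5 mean [549. 283.] [250. 246. 236.]
```

Call:
carry_out([
  [14,4.5,15,0],
  [13.5,4.5,30,0],
  [0,0,35,0],
  [0,0,40,0],
  [0,0,35,0],
  [0,0,30,0],
  [0,0,22,0],
  [0,0,18,0],
  [0,0,12,0],
  [0,0,9,0],
  [0,0,0,0],
  [0,0,0,0],
], jaw=1)

```text
clock: 26.68
eef_pos: [0.5325, -0.1532, 0.0181]
eef_rot: [[0.0, -1.0, 0.001], [-1.0, -0.0, -0.0], [0.0, -0.001, -1.0]]
ft_force: [0.3, 0.9, -0.0]
gripper_width: 0.0851
grip_force: 0.0
```

Call:
carry_out([
  [0,0,0,0],
  [0,0,0,0],
  [0,0,0,0],
  [0,0,0,0],
  [0,0,0,0],
], jaw=0, squeeze=40)

```text
clock: 27.3
eef_pos: [0.5324, -0.1532, 0.0184]
eef_rot: [[0.0, -1.0, 0.001], [-1.0, -0.0, -0.0], [0.0, -0.001, -1.0]]
ft_force: [-0.7, 0.4, 5.8]
gripper_width: 0.0537
grip_force: 41.8
```

Call:
carry_out([
  [0,0,-10,0],
  [0,0,-30,0],
  [0,0,-45,0],
  [0,0,-45,0],
  [0,0,-45,0],
  [0,0,-40,0],
  [0,0,-25,0],
  [-20,-1.6,-10,0],
  [-40,-1,0,0],
  [-50,-1,0,0],
  [-50,-1,0,0],
  [-50,-1,0,0],
  [-50,-1,0,0],
  [-40,-1,0,0],
  [-23,-1,0,0],
  [0,0,0,0],
  [0,0,0,0],
])

```text
clock: 29.42
eef_pos: [0.5404, 0.169, 0.2675]
eef_rot: [[-0.001, -1.0, -0.001], [-1.0, 0.001, -0.0], [0.0, 0.001, -1.0]]
ft_force: [0.1, 0.0, -0.1]
gripper_width: 0.0534
grip_force: 42.3
```

Run:
```python
from h import *
c,im=shot('wrist'); s,im2=shot('scene'); cv2.imwrite('pics/w5.png',np.hstack([cv2.resize(im,(400,300)),cv2.resize(im2[120:320,180:447],(400,300))])[:,:,::-1])
for d in models.silhouettes('wrist','tin_a'): 
    b=d['box']; print(round(d['confidence'],2),np.round(b),(onz(c,((b[0]+b[2])/2,(b[1]+b[3])/2),.063)*1000).round())
```

```text
(no output)
```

View pics/w5.png

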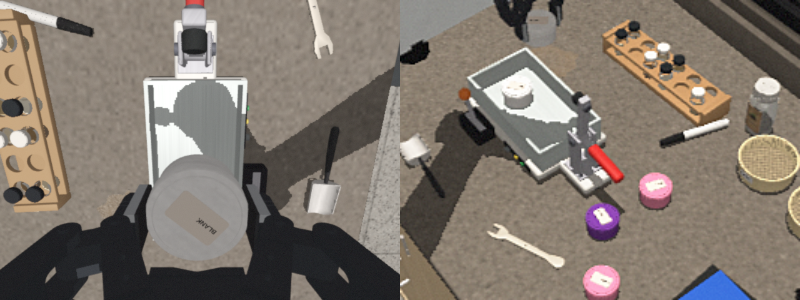

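Call:
carry_out([
  [0,0,18,0],
  [0,0,30,0],
  [0,0,35,0],
  [0,0,35,0],
  [0,0,35,0],
  [0,0,20,0],
  [0,0,15,0],
  [0,0,12,0],
  [0,0,10,0],
  [0,0,8,0],
  [0,0,0,0],
])

```text
clock: 30.95
eef_pos: [0.5406, 0.1699, 0.0493]
eef_rot: [[0.0, -1.0, -0.0], [-1.0, -0.0, -0.0], [0.0, 0.0, -1.0]]
ft_force: [0.1, 0.4, -0.6]
gripper_width: 0.0529
grip_force: 42.4
```

Call:
carry_out([
  [0,0,0,0],
  [0,0,0,0],
  [0,0,0,0],
  [0,0,0,0],
], jaw=0.8)

```text
clock: 31.45
eef_pos: [0.5406, 0.1699, 0.0497]
eef_rot: [[-0.0, -1.0, 0.0], [-1.0, 0.0, 0.0], [-0.0, -0.0, -1.0]]
ft_force: [0.1, -0.8, -0.9]
gripper_width: 0.0684
grip_force: 0.0
```

Call:
carry_out([
  [0,0,-10,0],
  [0,0,-20,0],
  [0,0,-40,0],
  [0,0,-45,0],
  [0,0,-45,0],
  [0,0,-45,0],
  [10,0,-10,0],
  [30,0,0,0],
  [30,0,0,0],
  [0,0,0,0],
  [0,0,0,0],
], jaw=0.8)

```text
clock: 32.83
eef_pos: [0.5404, 0.0998, 0.2643]
eef_rot: [[-0.0, -1.0, -0.0], [-1.0, 0.0, 0.0], [-0.0, 0.0, -1.0]]
ft_force: [0.7, 0.0, -0.2]
gripper_width: 0.0681
grip_force: 0.0
```

Run:
```python
from h import *
s,im=shot('scene'); d2,im2=shot('side'); c,im3=shot('wrist')
g=np.vstack([np.hstack([cv2.resize(im3,(400,300)),cv2.resize(im[120:320,180:447],(400,300))]),np.hstack([cv2.resize(im[:,:],(400,300)),cv2.resize(im2[200:400,180:447],(400,300))])])
cv2.imwrite('pics/w6.png',g[:,:,::-1])
for n,c in (('scene',s),('side',d2),('wrist',c)):
  for d in models.silhouettes(n,'tin_a'): 
    b=d['box']; p=onz(c,((b[0]+b[2])/2,(b[1]+b[3])/2),.055)*1000
    if p[1]>90: print(n,round(d['confidence'],2),np.round(b),p.round())
```

```text
scene 0.93 [248. 171. 269. 191.] [539. 261.  55.]
scene 0.81 [270. 191. 291. 213.] [542. 160.  55.]
side 0.76 [251. 340. 277. 367.] [540. 274.  55.]
side 0.65 [273. 317. 293. 340.] [531. 186.  55.]
side 0.49 [291. 361. 301. 371.] [455. 278.  55.]
wrist 0.66 [285. 339. 345. 407.] [540. 264.  55.]
wrist 0.57 [284. 251. 348. 316.] [540. 170.  55.]
```

View pics/w6.png

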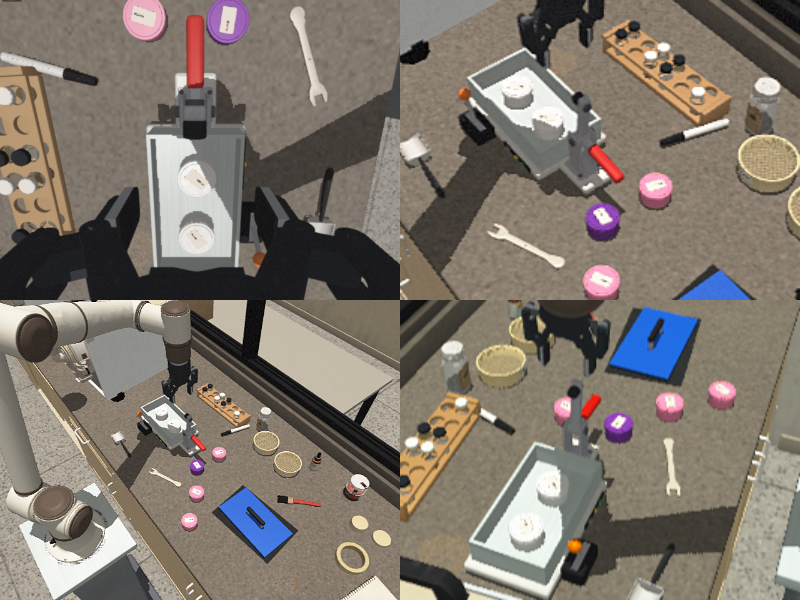

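Call:
carry_out([
  [20,1,0,0],
  [40,1.5,0,0],
  [50,2,0,0],
  [50,2,0,0],
  [50,2,0,0],
  [50,2,0,0],
  [50,2,0,0],
  [50,1,0,0],
  [45,1,0,0],
  [27,1,0,0],
  [12,0,10,0],
  [0,0,40,0],
  [0,0,40,0],
  [0,0,45,0],
  [0,0,35,0],
  [0,0,25,0],
  [0,0,17,0],
  [0,0,10,0],
  [0,0,5,0],
  [0,0,0,0],
], jaw=1)

```text
clock: 35.62
eef_pos: [0.5253, -0.3443, 0.0379]
eef_rot: [[0.0, -1.0, 0.001], [-1.0, -0.0, -0.0], [0.0, -0.001, -1.0]]
ft_force: [0.0, -0.3, 0.9]
gripper_width: 0.0851
grip_force: 0.0
```

Call:
carry_out([
  [0,0,0,0],
  [0,0,0,0],
  [0,0,0,0],
  [0,0,0,0],
  [0,0,0,0],
  [0,0,0,0],
], jaw=0, squeeze=80)

```text
clock: 36.38
eef_pos: [0.5252, -0.3442, 0.0379]
eef_rot: [[0.0, -1.0, 0.0], [-1.0, -0.0, -0.0], [0.0, -0.0, -1.0]]
ft_force: [-0.3, 1.1, 2.9]
gripper_width: 0.0123
grip_force: 80.0
```

Call:
carry_out([
  [0,0,-5,0],
  [0,0,-15,0],
  [0,0,-25,0],
  [0,0,-35,0],
  [0,0,-40,0],
  [0,0,-40,0],
  [0,0,-40,0],
  [0,0,-25,0],
  [0,0,-10,0],
  [0,0,0,0],
])

```text
clock: 37.62
eef_pos: [0.5249, -0.344, 0.2726]
eef_rot: [[-0.0, -1.0, 0.0], [-1.0, 0.0, 0.0], [-0.0, -0.0, -1.0]]
ft_force: [0.1, 1.2, -3.7]
gripper_width: 0.0121
grip_force: 79.3
```

Call:
carry_out([
  [-12,-1,0,0],
  [-28,-1,0,0],
  [-40,-1,0,0],
  [-40,-1,0,0],
  [-40,-1,0,0],
  [-40,-1,0,0],
  [-40,-1,0,0],
  [-40,-1,0,0],
  [-40,-1,0,0],
  [-40,-1,0,0],
  [-40,-1,0,0],
  [-40,-1,0,0],
  [-40,-1,0,0],
  [-40,-1,0,0],
  [-28,-2,0,0],
  [-16,-1,0,0],
  [0,0,0,0],
  [0,0,0,0],
])

```text
clock: 39.88
eef_pos: [0.5418, 0.219, 0.2722]
eef_rot: [[-0.001, -1.0, -0.001], [-1.0, 0.001, -0.001], [0.001, 0.001, -1.0]]
ft_force: [-1.1, 0.1, -2.6]
gripper_width: 0.0122
grip_force: 79.2
```

Run:
```python
from h import *
print(status.get_obs()['eef_pos'])
c,im=shot('wrist'); s,im2=shot('scene'); 
for d in models.silhouettes('scene','tin_a'): 
    b=d['box']; p=onz(s,((b[0]+b[2])/2,(b[1]+b[3])/2),.055)*1000; print(round(d['confidence'],2),np.round(b),p.round())
cv2.imwrite('pics/w7.png',np.hstack([cv2.resize(im,(400,300)),cv2.resize(im2[120:320,180:447],(400,300))])[:,:,::-1])
```

```text
[0.54175084 0.2190025  0.27219712]
0.9 [290. 342. 315. 366.] [ 328. -226.   55.]
0.85 [302. 297. 326. 322.] [ 414. -155.   55.]
0.76 [337. 236. 360. 262.] [584. -69.  55.]
0.64 [248. 178. 268. 200.] [522. 236.  55.]
0.64 [270. 190. 292. 215.] [542. 159.  55.]
0.55 [305. 254. 326. 278.] [490. -60.  55.]
```

View pics/w7.png

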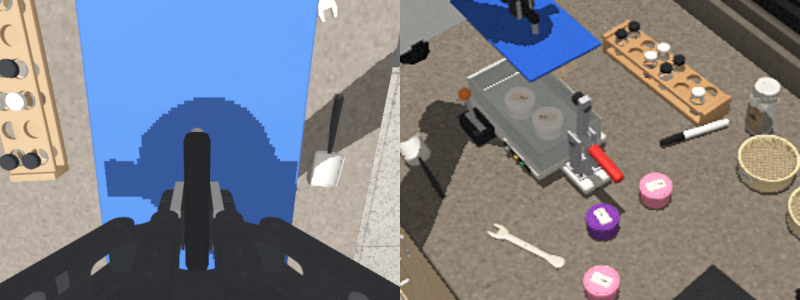

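Call:
carry_out([
  [-1,-0.5,12,0],
  [0,0,25,0],
  [0,0,30,0],
  [0,0,30,0],
  [0,0,25,0],
  [0,0,15,0],
  [0,0,10,0],
  [0,0,6,0],
  [0,0,5,0],
  [0,0,4,0],
  [0,0,3,0],
  [0,0,2,0],
  [0,0,2,0],
  [0,0,0,0],
  [0,0,0,0],
])

```text
clock: 41.9
eef_pos: [0.5427, 0.2209, 0.1036]
eef_rot: [[0.0, -1.0, 0.0], [-1.0, -0.0, 0.0], [-0.0, -0.0, -1.0]]
ft_force: [-0.7, -0.6, -3.3]
gripper_width: 0.0123
grip_force: 79.1
```

Call:
carry_out([
  [0,0,1,0],
  [0,0,0,0],
  [0,0,0,0],
])

```text
clock: 42.28
eef_pos: [0.5427, 0.2209, 0.1029]
eef_rot: [[0.0, -1.0, 0.001], [-1.0, -0.0, 0.0], [-0.0, -0.001, -1.0]]
ft_force: [-0.8, 0.8, 0.1]
gripper_width: 0.012
grip_force: 79.6
```

Call:
carry_out([
  [0,0,0,0],
  [0,0,0,0],
  [0,0,0,0],
  [0,0,0,0],
  [0,0,0,0],
], jaw=1)

```text
clock: 42.9
eef_pos: [0.5426, 0.2209, 0.1025]
eef_rot: [[0.0, -1.0, 0.0], [-1.0, -0.0, 0.0], [-0.0, -0.0, -1.0]]
ft_force: [0.2, 0.3, 0.3]
gripper_width: 0.0853
grip_force: 0.0
```

Call:
carry_out([
  [0,0,-20,0],
  [0,0,-30,0],
  [0,0,-35,0],
  [0,0,-35,0],
  [0,0,-10,0],
  [0,0,0,0],
  [0,0,0,0],
])

```text
clock: 43.78
eef_pos: [0.5418, 0.2204, 0.2308]
eef_rot: [[-0.0, -1.0, -0.003], [-1.0, 0.0, -0.001], [0.001, 0.003, -1.0]]
ft_force: [0.1, 0.3, -0.4]
gripper_width: 0.0859
grip_force: 0.0
```

Run:
```python
from h import *
c,im=shot('wrist')
d=models.silhouettes('wrist','lid')[0]; print(d['confidence'],d['box'])
cs,_=cv2.findContours(d['region'].astype(np.uint8),0,1); k=max(cs,key=cv2.contourArea)[:,0]
P=np.array([onz(c,p,.078)[:2] for p in k],np.float32)*1000; print(cv2.minAreaRect(P),P.min(0),P.max(0))
s,im2=shot('scene'); cv2.imwrite('pics/w8.png',np.hstack([cv2.resize(im,(400,300)),cv2.resize(im2[120:320,180:447],(400,300))])[:,:,::-1])
```

```text
0.95 [205.0, 42.0, 415.1, 363.7]
((542.694580078125, 219.938720703125), (237.25741577148438, 136.70330810546875), 89.99113464355469) [474.34814  101.299904] [611.06146 338.57404]
```

View pics/w8.png

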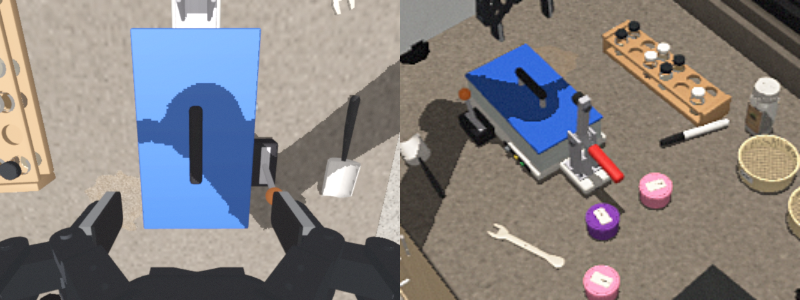

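Call:
carry_out([
  [0,0,-30,0],
  [20,0,-5,0],
  [40,0,0,0],
  [45,0,0,0],
  [45,0,0,0],
  [30,0,0,0],
  [18,0,0,0],
  [0,0,0,0],
  [0,0,20,0],
  [0,0,30,0],
  [0,0,25,0],
  [0,0,13,0],
  [0,0,0,0],
], jaw=0)

```text
clock: 45.55
eef_pos: [0.5423, 0.0232, 0.1788]
eef_rot: [[0.001, -1.0, -0.002], [-1.0, -0.001, -0.001], [0.001, 0.002, -1.0]]
ft_force: [0.2, 0.6, 0.0]
gripper_width: -0.0004
grip_force: 0.0
```

Call:
carry_out([
  [-7,0,0,0],
  [-7,0,0,0],
  [-7,0,0,0],
  [-7,0,0,0],
  [-7,0,0,0],
  [-7,0,0,0],
  [-6,0,0,0],
  [-5.3,0,1,0],
  [-5.3,0,1,0],
  [-5.3,0,1,0],
  [-5.1,0,1,0],
  [-4.8,0,2.8,0],
  [-4.8,0,2.8,0],
  [-4.8,0,2.8,0],
  [-4.6,0,2.6,0],
  [-3.8,0,4.3,0],
  [-3.8,0,4.3,0],
  [-3.8,0,4.3,0],
  [-3.6,0,4.1,0],
  [0,0,0,0],
])

```text
clock: 48.05
eef_pos: [0.543, 0.1267, 0.1471]
eef_rot: [[0.0, -1.0, 0.001], [-1.0, -0.0, 0.001], [-0.001, -0.001, -1.0]]
ft_force: [0.0, 0.1, -0.1]
gripper_width: 0.0001
grip_force: 0.0
```

Call:
carry_out([
  [-2,0,4.7,0],
  [-2,0,4.7,0],
  [-2,0,4.6,0],
  [-1,0,5,0],
  [-1,0,5,0],
  [-1,0,4,0],
  [0,0,2,0],
  [0,0,0,0],
  [0,0,0,0],
])

```text
clock: 49.18
eef_pos: [0.5422, 0.1344, 0.1172]
eef_rot: [[-0.0, -1.0, -0.001], [-1.0, 0.0, -0.001], [0.001, 0.001, -1.0]]
ft_force: [0.9, 0.4, 2.4]
gripper_width: 0.0
grip_force: 0.7
```

Call:
carry_out([
  [0,0,1,0],
  [0,0,0,0],
  [0,0,1,0],
  [0,0,0,0],
  [0,0,0,0],
])

```text
clock: 49.8
eef_pos: [0.5423, 0.1344, 0.1167]
eef_rot: [[0.0, -1.0, -0.0], [-1.0, -0.0, -0.001], [0.001, 0.0, -1.0]]
ft_force: [-2.5, -0.0, 9.9]
gripper_width: 0.0001
grip_force: 4.8
```

Call:
carry_out([
  [0,0,-15,0],
  [0,0,-35,0],
  [0,0,-40,0],
  [-10,5,-10,0],
  [-30,14,0,0],
  [-40,20,0,0],
  [-40,20,0,0],
  [-40,20,0,0],
  [-28,12,0,0],
  [-12,5,0,0],
  [0,0,0,0],
  [0,0,0,0],
])

```text
clock: 51.3
eef_pos: [0.4467, 0.3339, 0.2152]
eef_rot: [[-0.001, -1.0, -0.001], [-1.0, 0.001, -0.001], [0.001, 0.001, -1.0]]
ft_force: [0.1, -1.1, 0.2]
gripper_width: -0.0004
grip_force: 0.0
```

Run:
```python
from h import *
print(status.get_obs()['eef_pos'],clampq('scene'),clampq('side'))
c,im=shot('wrist'); s,im2=shot('side'); cv2.imwrite('pics/w9.png',np.hstack([cv2.resize(im,(400,300)),cv2.resize(im2[200:400,180:447],(400,300))])[:,:,::-1])
for d in models.silhouettes('wrist','run_knob')[:2]: print(d['confidence'],d['box'])
o=((im[:,:,0]>130)&(im[:,:,1]>40)&(im[:,:,1]<140)&(im[:,:,2]<50)).astype(np.uint8)
k,l,st,ce=cv2.connectedComponentsWithStats(o)
for j in range(1,k):
    if st[j,4]>60: print(st[j],ce[j],(onz(c,ce[j],.0825)*1000).round(1))
```

```text
[0.44667471 0.33388465 0.21520587] (0.08, 0.04) (0.0, 0.0)
0.8 [297.8, 126.7, 332.0, 180.7]
```

View pics/w9.png

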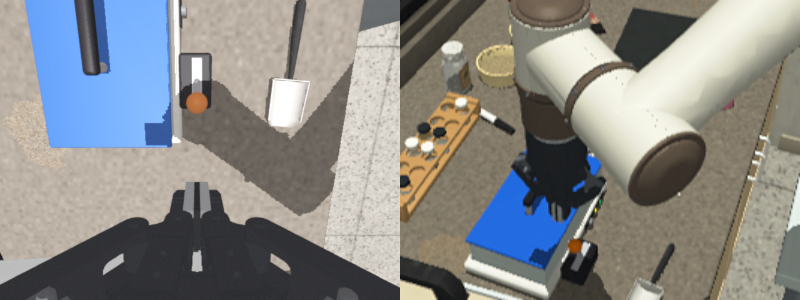

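Run:
```python
from h import *
c=cam('wrist'); print(onz(c,(314,163),.0825)*1000)
s,im2=shot('scene'); cv2.imwrite('pics/w10.png',cv2.resize(im2[130:250,200:360],(640,480))[:,:,::-1])
for q in (0,.1): print([((proj(s,[.542,.069-r*np.sin(q),.1+r*np.cos(q)])-[200,130])*4).round() for r in (.025,.105)])
```

```text
[447.14827441 288.465627    82.5       ]
[array([400., 298.]), array([395., 205.])]
[array([402., 300.]), array([406., 216.])]
```

View pics/w10.png

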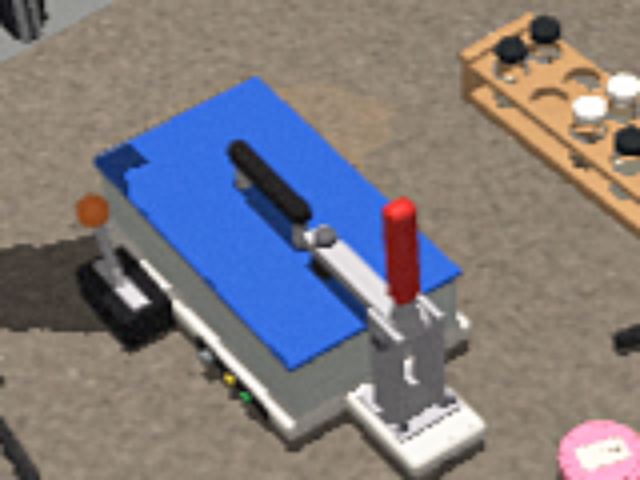

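Call:
carry_out([
  [0,0,20,0],
  [0,0,35,0],
  [0,0,35,0],
  [0,0,30,0],
  [0,0,15,0],
  [0,0,0,0],
  [7,0,0,0],
  [7,0,0,0],
  [7,0,0,0],
  [7,0,0,0],
  [6,0,0,0],
  [6,0,0,0],
  [6,0,0,0],
  [6,0,0,0],
  [6,0,0,0],
  [6,0,0,0],
  [3,0,0,0],
  [0,0,0,0],
])

```text
clock: 53.85
eef_pos: [0.4461, 0.267, 0.0802]
eef_rot: [[-0.0, -1.0, -0.001], [-1.0, 0.0, -0.001], [0.001, 0.001, -1.0]]
ft_force: [-0.8, -0.0, 0.7]
gripper_width: -0.0001
grip_force: 0.0
```

Call:
carry_out([
  [1,0,0,0],
  [0,0,0,0],
  [1,0,0,0],
  [0,0,0,0],
  [0,0,0,0],
])

```text
clock: 54.48
eef_pos: [0.4464, 0.2666, 0.0804]
eef_rot: [[0.0, -1.0, 0.0], [-1.0, -0.0, 0.001], [-0.001, -0.0, -1.0]]
ft_force: [-3.0, 4.9, -2.1]
gripper_width: 0.0003
grip_force: 2.3
```

Call:
carry_out([
  [-8,0,0,0],
  [-15,0,0,0],
  [-15,0,-20,0],
  [0,0,-35,0],
  [0,0,-40,0],
  [-20,0,-40,0],
  [-30,0,-20,0],
  [0,0,0,0],
  [0,0,0,0],
])

```text
clock: 55.6
eef_pos: [0.446, 0.3535, 0.2346]
eef_rot: [[0.0, -1.0, -0.001], [-1.0, -0.0, -0.002], [0.002, 0.001, -1.0]]
ft_force: [-0.1, -1.2, 0.6]
gripper_width: -0.0
grip_force: 0.0
```

Run:
```python
from h import *
c,im=shot('wrist'); s,im2=shot('scene'); cv2.imwrite('pics/w11.png',np.hstack([cv2.resize(im,(400,300)),cv2.resize(im2[130:250,200:360],(400,300))])[:,:,::-1])
for q in (.45,-.3,-.45): 
  X=[.4465,.269+.055*np.sin(q),.033+.055*np.cos(q)]; print(q,(proj(c,X)/1.6).round(),((proj(s,X)-[200,130])*2.5).round())
```

```text
0.45 [196.  87.] [ 53. 131.]
-0.3 [196.  47.] [ 73. 150.]
-0.45 [196.  39.] [ 77. 157.]
```

View pics/w11.png

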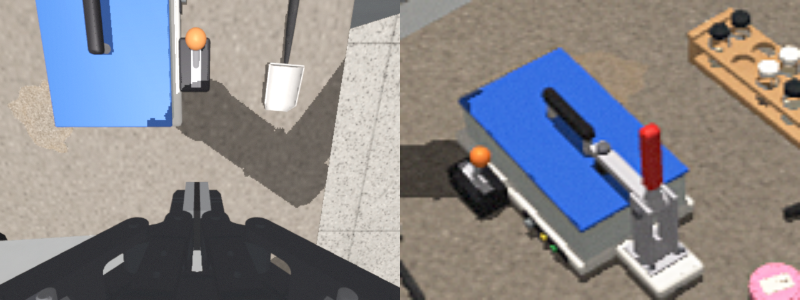

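The knob sits at (196,39) in the wrist view and about (480,157) in the scene crop, right where the model puts "on". The clamp is down and the lid is flush. Handing in.

```bash
python3 -c "
from bench import workorder
print(workorder.finish_job())"
```

```text
the job is handed in; nothing more can be done
None
```

I found two white tins on the bench and stood both in the box. The lid is back on flush, the clamp is fully down and the run lever is over to the right; I handed the job in at about 56 s, and the hand-in returned no verdict.

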